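# Drive the worn bush out of a trolley castor wheel

### The arm

A 6-joint arm with a two-finger parallel gripper is mounted at the origin on the work surface. World frame = base frame: x ahead of the robot, y to its left, z up, the work surface at z = 0. Lengths are in m, angles in rad, forces in N, time in s.
With the tool pointing down it reaches from about 0.25 to 0.775 m from the base axis. Payload 4 kg.
Tool frame: the origin (TCP) lies midway between the tips of the shut fingers; the grasp point (between the pads) lies 19 mm behind it; z points along the fingers, x is the direction in which the jaws open and shut, and the axes are right-handed (so a half turn about z gives the same grasp; the last joint's range is limited). The gripper opens to 94 mm and grips with 3 to 60 N. Pads are 16 mm wide; open, the fingers measure 119 mm over their backs; the gripper's body (75 mm by 177 mm) begins 78 mm behind the grasp point.
Start: joints at [1.194, 0.087, 1.371, -0, 1.684, -0.103], TCP at [0.149, 0.53, 0.206] pointing down, gripper open.
Joint ranges: [-3.1, 3.1], [-0.76, 2.03], [0.27, 2.55], [-1.08, 4.22], [0.17, 2.65], [-2.57, 2.57]. Speed limits (rad/s): [2.79, 2.79, 3.14, 3.14, 3.14, 3.14].

### API

Orientations are given as [roll, pitch, yaw] about the fixed x, y, z axes, in that order (R = Rz(yaw) Ry(pitch) Rx(roll)).
In Python, from bench import robot, eyes, close_job gives the robot as it stands.
- The arm moves only by the shell command python3 -m jog 'ROWS'. ROWS is JSON, a list of rows, each a list of 3 entries, a list of its own where there are three numbers: the turn, a rotation vector about the tool's x, y, z in degrees, then the shift along the tool's x, y, z in mm, then the closure, from -1 (fully open) to 1 (shut). In form: [[[wx, wy, wz], [x, y, z], claw], ...]. A call has 1 to 5 rows; each row is the pose to reach, as a shift and turn from the pose commanded when the call began, along the tool's axes at that moment; what a row does not reach only later rows make up. A row lasts 1/10 s, in which the tool goes at most 50 mm and 8.59 degrees, less where a joint would pass 70% of its speed; a pose out of reach is approached as far as the arm can. A call with a gripper value outside its range is refused whole. The fingers move at their own pace and stop on an object; the grip force is fixed at half the most. Time passes only in rows, so rows that repeat a pose let the fingers close. It gives the time, the measured TCP pose, the force and the opening at its end, in the units of the state.
- robot.get_obs(): the state, without advancing time (a new reading comes with each control period).
- eyes.snapshot(name): name is "scene" or "top" or "wrist"; returns (picture, depth): 384x512x3 uint8, red, green, blue; 384x512 float32, m along the optical axis (not along the pixel's ray), 0 where there is no reading.
- eyes.camera_params(name): a dict with "mtx" (3x3 intrinsics, pixels), "world_to_cam" (4x4, takes a point from world to camera coordinates). Camera axes: x right, y up, looking along -z (the intrinsics and any distortion apply to the point x, -y, -z); pixel columns grow to the right and rows downward; lengths in m; the calibration is good to about 2 mm. A picture is of the moment at which its call begins: read the wrist's pose just before it. camera_params takes no time and is no camera call; for the wrist camera it gives the pose at the moment of the call.
- close_job(): hands the job in, once; it reports no verdict.
The state is a dict: "time": time; "joint_positions": joint angles; "qvel": joint speeds; "joint_torque": joint torques, N m; "tool_pos": TCP position; "ee_rot": TCP orientation; "wrist_force": force on the tool from outside, world axes, zero at the start; "wrist_torque": the same for the moment, N m; "width": finger opening in m.
Only numpy, scipy, OpenCV 4.12 (cv2) and the standard library are available. Lean on these libraries where they do the work, as an engineer would, in place of code of your own. Each camera call takes 0.05 s, during which the arm holds its last target. There are 200 camera calls.

### The job

The trolley's castor wheel is lying on the pressing block: drive its worn bush out downwards with the one drift that fits the hub. Press with a firm, steady push, never a blow and never harder than 60 N, on down until the drift's stop collar lands softly on the hub and is felt to bear on it, the bush having dropped into the tray below. Then draw the drift out and stand it back in its own holder, leaving the wheel in its place on the block and everything else as it was.

Things in the scene. Friction and masses are not known exactly. Their poses are not given: they have to be found in the camera images.
- block: Pressing block, fixed to the bench: 130 (x) by 124 (y) by 70 mm high. Wooden base and two side cheeks, open front and back, a 10 mm steel plate on top with a 26 mm hole in its middle and four 14 mm high locating dowels round the wheel. The tray under the plate has its floor at 12 mm and 10 mm lips. Origin: centre of the underside, z up.
- wheel: Castor wheel lying flat and loose on the block over its hole, between the dowels: white hub with black tread, 75 mm across the tread. Hub 38 mm across and 36 mm from face to face, a straight bore of 21 mm right through, its axis upright. Mass about 0.2 kg. Origin: centre of the lower hub face, on the bore axis, z up.
- hub_top (a point): Centre of the upper hub face of that wheel (mouth of the bore), 36 mm above the wheel's origin and 106 mm above the bench.
- bush: The worn brass bush seated in the wheel's bore: tube 20 mm outside, 12 mm inside, 30 mm long, its upper end 1 to 5 mm below the upper hub face. Friction holds it for about the first 27 mm of its way, which takes a push of about 8 to 20 N; then it drops out by itself. Origin: centre of its lower end, z along its axis, up.
- drift: The drift that fits: an upright steel rod, 140 mm long, about 0.4 kg. Shank 18.5 mm across and 60 mm long with a 1.5 mm chamfered end, then a round handle 24 mm across and 80 mm long. A stop collar (ring 36 mm across, 10 mm thick) is clamped on the shank; its underside may be anywhere from 38 to 50 mm above the shank's end. Origin: centre of the shank's lower end, z up towards the handle.
- drift_holder: Wooden holder in which that drift stands, fixed to the bench, 66 by 66 by 45 mm high, with a blind hole 21.5 mm wide and 30 mm deep in its middle: standing in it, the drift's origin is 15 mm above the bench. The stop collar does not touch the holder. Origin: centre of the underside, z up.
- drift_small: Thinner drift in a like holder, not for this job (it slips through the bush): shank 10 mm, collar 33 mm, handle 16 mm across, 130 mm long in all. Origin: centre of the shank's lower end, 15 mm above the bench.
- drift_large: Thicker drift in a like holder, not for this job (it does not enter the hub): shank 24 mm, collar 40 mm, handle 32 mm across, 150 mm long in all. Origin: centre of the shank's lower end, 15 mm above the bench.
- new_bush: New brass bush, 20 mm across, 30 mm high, standing on the bench. Leave alone. Origin: centre of its lower end.
- spare_wheel: A second castor wheel, its bore empty, lying flat on the bench, 75 mm across, 36 mm high. Leave alone. Origin: centre of its underside.
- castor_fork: Steel castor fork standing on its 60 mm square plate, legs up, 86 mm high. Leave alone. Origin: centre of its underside.
- tape_roll: Roll of paper tape lying flat, 90 mm across, 25 mm high. Leave alone. Origin: centre of its underside.
- paint_jar: Paint jar, 68 mm across, 75 mm high. Leave alone. Origin: centre of its underside.
- mallet: Mallet: black rubber head 88 by 52 by 52 mm standing on the bench, round wooden handle, 250 mm long in all. Leave alone. Origin: at the bench under the middle of its length.
Things that resemble listed ones, but are neither listed nor needed, are in the scene too. What is shaped like the wheel but red is not meant. Leave any yellow look-alike of the block alone.

How it is judged:
By the outcome, as a careful person would: the job done as asked, in the order asked, and still so for the second after the job is handed in, with the robot touching nothing.
It also fails if it takes over 54 s, if anything falls off the work surface, if the arm or the gripper's body presses on something with over 40 N, if the wrist force passes 120 N, or if a joint passes its speed limit or range.

## Working session

There is one attempt and no reset: what is moved stays moved. The work goes in short steps, Python scripts to look and compute and a shell command to move; the robot and the scene stay as the last step left them, time stands still between calls to the robot, and variables do not carry over. Pictures are saved under pics/ and viewed, about 8 in all and at most 12, crops included, and the job is handed in when it is done.

```bash
ls; mkdir -p pics; cat > h.py <<'E'
import numpy as np, cv2
from bench import robot, eyes, close_job
def snap(n,f):
    p=eyes.camera_params(n); im,d=eyes.snapshot(n)
    np.savez('pics/'+f+'.npz',im=im,d=d,mtx=p['mtx'],w2c=p['world_to_cam'])
    cv2.imwrite('pics/'+f+'.png',im[:,:,::-1]); return im,d,p
def load(f):
    z=np.load('pics/'+f+'.npz'); return z['im'],z['d'],z['mtx'],z['w2c']
def ray(u,v,K,T):
    r=np.linalg.inv(K)@np.array([u,v,1.]); r=np.array([r[0],-r[1],-r[2]])
    R=T[:3,:3]; return -R.T@T[:3,3], R.T@r
def onz(u,v,z,K,T):
    c,d=ray(u,v,K,T); return c+d*(z-c[2])/d[2]
def cloud(d,K,T):
    v,u=np.mgrid[:d.shape[0],:d.shape[1]]
    r=np.stack([(u-K[0,2])/K[0,0],-(v-K[1,2])/K[1,1],-np.ones_like(d)],-1)*d[...,None]
    return (r-T[:3,3])@T[:3,:3]
def proj(P,K,T):
    q=T[:3,:3]@np.asarray(P)+T[:3,3]; q=K@np.array([q[0],-q[1],-q[2]]); return q[:2]/q[2]
E
python3 - <<'E'
from h import *
a=snap('top','t0');b=snap('scene','s0')
o=robot.get_obs();print({k:np.round(v,3) for k,v in o.items()})
for n,x in(('top',a),('scene',b)):
    print(n,x[2],x[1].min(),x[1].max())
cv2.imwrite('pics/both.png',cv2.resize(np.vstack([a[0],b[0]])[:,:,::-1],None,fx=.78,fy=.78))
E
```

```text
pics
{'time': np.float64(0.1), 'joint_positions': array([ 1.194,  0.088,  1.372, -0.   ,  1.684, -0.103]), 'qvel': array([ 0.   , -0.001, -0.004,  0.001,  0.001,  0.001]), 'joint_torque': array([ 2.0000e-03, -3.4125e+01, -3.0330e+01,  7.2000e-02,  3.0000e-02,
       -0.0000e+00]), 'tool_pos': array([0.149, 0.529, 0.204]), 'ee_rot': array([-3.141e+00,  2.000e-03,  1.297e+00]), 'wrist_force': array([-0.395, -0.726,  0.568]), 'wrist_torque': array([-0.006, -0.002, -0.018]), 'width': np.float64(0.094)}
top {'mtx': array([[447.87463579,   0.        , 257.72161429],
       [  0.        , 447.87463579, 194.64198768],
       [  0.        ,   0.        ,   1.        ]]), 'world_to_cam': array([[-0.01285728, -0.99985762,  0.01092802,  0.07659615],
       [ 0.99581614, -0.01181495,  0.09061246, -0.56479628],
       [-0.09047044,  0.01204733,  0.99582627, -1.27038661],
       [ 0.        ,  0.        ,  0.        ,  1.        ]])} 0.0 2.1847503
scene {'mtx': array([[388.64356707,   0.        , 258.61585315],
       [  0.        , 388.64356707, 191.66413339],
       [  0.        ,   0.        ,   1.        ]]), 'world_to_cam': array([[ 0.14492596,  0.98937291, -0.011735  , -0.16290546],
       [-0.82122229,  0.12689335,  0.55632008,  0.38704524],
       [ 0.55189711, -0.07098818,  0.83088522, -1.34994325],
       [ 0.        ,  0.        ,  0.        ,  1.        ]])} 0.0 2.9848104
```

View pics/t0.png

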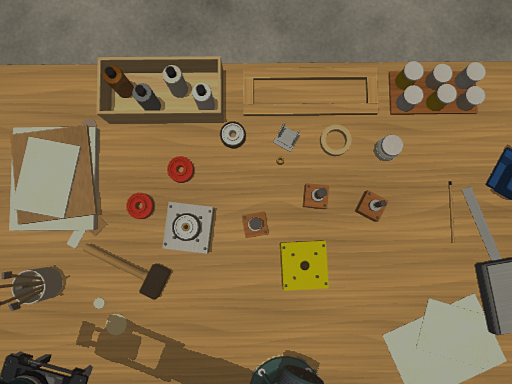

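View pics/s0.png

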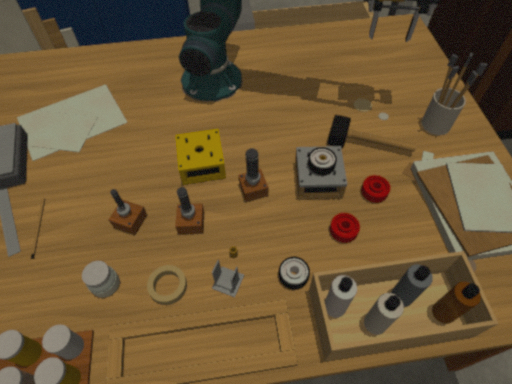

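```bash
python3 - <<'E'
from h import *
im,d,K,T=load('t0'); P=cloud(d,K,T)
for n,(u,v) in dict(A=(256,224),B=(318,195),C=(376,205)).items():
    w=P[v-18:v+19,u-18:u+19].reshape(-1,3); w=w[d[v-18:v+19,u-18:u+19].ravel()>0]
    zt=np.percentile(w[:,2],99.5); t=w[w[:,2]>zt-.012]
    print(n,'ztop',zt.round(4),'c',((t.min(0)+t.max(0))/2).round(4),'n',len(t),'ext',np.ptp(t,axis=0).round(4), 'area-d mm',(2e3*np.sqrt(len(t)*(1.27-zt)**2/447.9**2/np.pi)).round(1))
    c=(t.min(0)+t.max(0))/2
    h=w[abs(w[:,2]-.045)<.006]; print('  holder', h.mean(0).round(4),len(h), cv2.minAreaRect((h[:,:2]*1000).astype(np.float32)))
# hub
w=P[200:255,160:215].reshape(-1,3); 
for a,b in((.100,.112),(.092,.1),(.074,.09)):
    m=w[(w[:,2]>a)&(w[:,2]<b)];print(a,len(m),m.mean(0).round(4),cv2.minEnclosingCircle((m[:,:2]*1000).astype(np.float32)) if len(m) else '')
m=w[(w[:,2]>.06)&(w[:,2]<.075)];print('plate',cv2.minAreaRect((m[:,:2]*1000).astype(np.float32)))
s=load('s0')[0]
a=cv2.resize(im[170:260,150:400],None,fx=3.2,fy=3.2,interpolation=3); b=cv2.resize(s[130:250,100:350],None,fx=3.2,fy=3.2,interpolation=3)
b=b[:600-len(a)]
cv2.imwrite('pics/crop1.png',np.vstack([a,b])[:,:,::-1])
E
```

```text
A ztop 0.1684 c [0.4802 0.0792 0.1646] n 123 ext [0.0308 0.031  0.0139] area-d mm 30.8
  holder [0.4791 0.0806 0.0456] 376 ((480.0103454589844, 80.52105712890625), (66.1557846069336, 65.80267333984375), 8.867409706115723)
B ztop 0.1584 c [ 0.559  -0.0956  0.1547] n 71 ext [0.0222 0.023  0.0147] area-d mm 23.6
  holder [ 0.5582 -0.0934  0.0455] 372 ((560.36669921875, -96.81729125976562), (67.20083618164062, 66.85968017578125), 83.73310852050781)
C ztop 0.1466 c [ 0.5292 -0.2576  0.1427] n 33 ext [0.0152 0.0136 0.0141] area-d mm 16.3
  holder [ 0.529  -0.2525  0.0454] 397 ((529.8937377929688, -256.9908752441406), (66.8835678100586, 67.52613067626953), 61.68431854248047)
0.1 355 [0.4754 0.2671 0.104 ] ((474.62713623046875, 266.8351135253906), 37.34651184082031)
0.092 236 [0.4737 0.2659 0.0965] ((474.8067626953125, 267.1091003417969), 37.74126434326172)
0.074 182 [0.4751 0.263  0.0773] ((475.60107421875, 269.4792175292969), 84.28453063964844)
plate ((474.1056213378906, 266.802001953125), (125.51286315917969, 129.984619140625), 82.785888671875)
```

View pics/crop1.png

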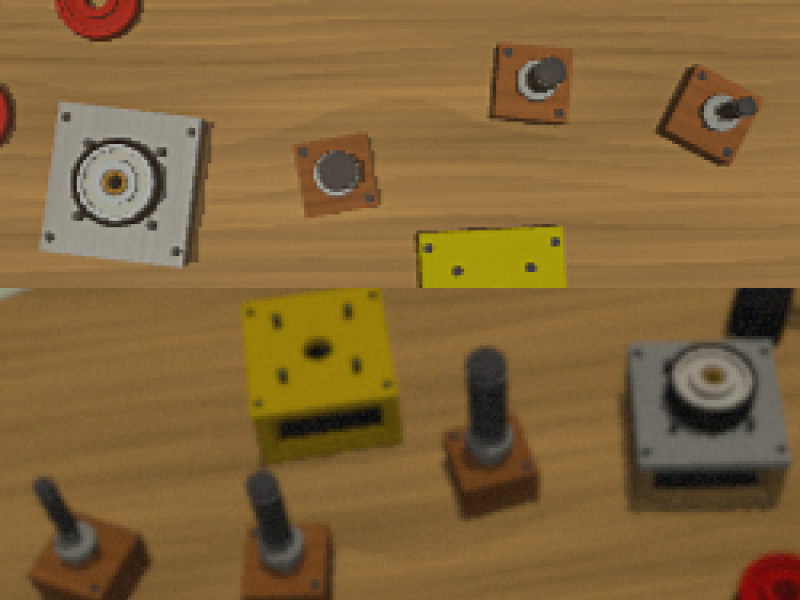

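Candidates for the drift in the top view are A (256,224), B (318,195) and C (376,205). A has top z 168 mm and handle 31 mm, so it is the large one. B has top 158 mm and handle about 23 mm, and C has top 147 mm and handle about 15 mm, so C is the small one. The enlarged crop confirms B is the medium one. The wheel is the white and black one with brass at (187,227), on the grey block. Next I'll look at it from close by with the wrist camera.

```bash
cat >> h.py <<'E'
from scipy.spatial.transform import Rotation as Ro
def tool():
    o=robot.get_obs(); return np.array(o['tool_pos']),Ro.from_euler('xyz',o['ee_rot']),o
def go(p,yaw,rows=True):
    c,R,o=tool(); dm=R.inv().apply(np.array(p)-c)*1e3
    w=(R.inv()*Ro.from_euler('xyz',[np.pi,0,yaw])).as_rotvec(degrees=True)
    print('t',o['time'],'pos',c.round(4),'shift',dm.round(1),'turn',w.round(2),'F',np.round(o['wrist_force'],1),'w',round(o['width'],4))
E
python3 - <<'E'
from h import *
c,R,o=tool(); p=eyes.camera_params('wrist'); T=p['world_to_cam']
cc=-T[:3,:3].T@T[:3,3]; print(p['mtx'],R.inv().apply(cc-c).round(4)); print((T[:3,:3]@R.as_matrix()).round(3))
go([.475-.04,.267-.03,.32],.35)
E
```

```text
[[303.752208     0.         258.86030457]
 [  0.         303.752208   195.74003267]
 [  0.           0.           1.        ]] [-0.0007 -0.0775 -0.1789]
[[ 1.     0.     0.001]
 [ 0.    -0.965  0.262]
 [ 0.001 -0.262 -0.965]]
t 0.1 pos [0.1485 0.5291 0.2044] shift [-204.   354.8 -115.2] turn [4.000e-02 1.100e-01 5.426e+01] F [-0.4 -0.7  0.6] w 0.0943
```

```bash
python3 -c "
from h import *
go([.4746,.267,.24],.17)"
python3 -m jog '[[[0,0,8],[-20,38,-4],-1],[[0,0,16],[-40,76,-8],-1],[[0,0,24],[-60,114,-12],-1],[[0,0,32],[-80,152,-16],-1],[[0,0,40],[-100,190,-20],-1]]'
python3 -c "
from h import *
go([.4746,.267,.24],.17)"
```

```text
t 0.1 pos [0.1485 0.5291 0.2044] shift [-164.2  384.8  -35.3] turn [5.000e-02 1.000e-01 6.457e+01] F [-0.4 -0.7  0.6] w 0.0943
time: 0.6
tool_pos: [0.3053, 0.3804, 0.2252]
ee_rot: [3.141, 0.001, 0.594]
wrist_force: [0.6, 0.7, -0.1]
width: 0.0942
t 0.6 pos [0.3053 0.3804 0.2252] shift [ 76.9 188.7 -14.9] turn [1.000e-02 4.000e-02 2.427e+01] F [ 0.6  0.7 -0.1] w 0.0942
```

```bash

python3 -m jog '[[[0,0,8],[25,63,-5],-1],[[0,0,16],[50,126,-10],-1],[[0,0,24],[77,189,-15],-1],[[0,0,24],[77,189,-15],-1],[[0,0,24],[77,189,-15],-1]]'
python3 - <<'E'
from h import *
go([.4746,.267,.24],.17)
im,d,p=snap('wrist','w1'); K,T=p['mtx'],p['world_to_cam']
print(proj([.4746,.267,.106],K,T)); go([.4746,.267,.24],.17)
cv2.imwrite('pics/w1b.png',cv2.resize(im,(768,576))[:,:,::-1])
P=cloud(d,K,T); m=(abs(P[...,2]-.106)<.003)&(d>0)&(np.hypot(P[...,0]-.4746,P[...,1]-.267)<.03)
q=P[m]; print(m.sum(), np.median(q,0), cv2.minEnclosingCircle((q[:,:2]*1e3).astype(np.float32)))
E
```

```text
time: 1.1
tool_pos: [0.4784, 0.2655, 0.2394]
ee_rot: [3.14, 0.0, 0.173]
wrist_force: [-0.1, 0.4, 0.3]
width: 0.0936
t 1.1 pos [0.4784 0.2655 0.2394] shift [-3.5 -2.1 -0.6] turn [0.12 0.02 0.19] F [-0.1  0.4  0.3] w 0.0936
[257.10200449 185.27358833]
t 1.15 pos [0.4769 0.2669 0.2394] shift [-2.2 -0.5 -0.6] turn [0.05 0.09 0.29] F [ 0.9  0.  -0.5] w 0.0939
737 [0.47152373 0.26632146 0.10535687] ((478.6390380859375, 267.69854736328125), 25.957956314086914)
```

View pics/w1b.png

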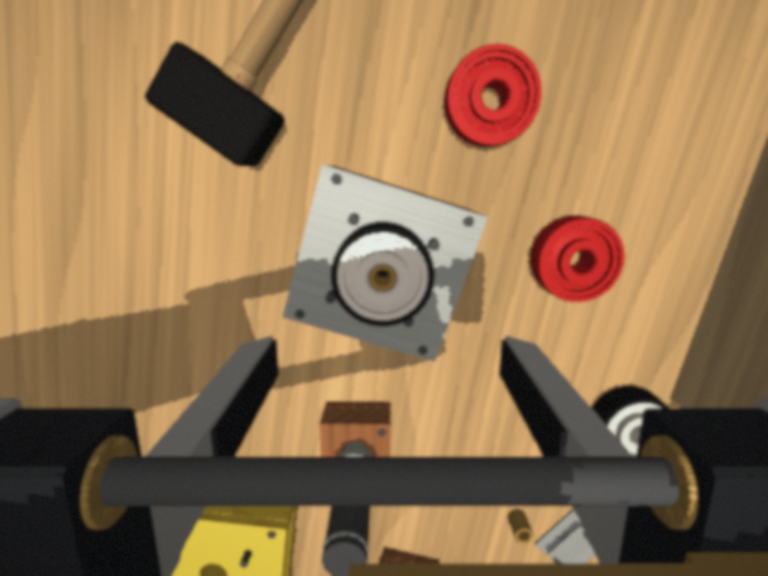

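```bash
python3 -m jog '[[[0,0,0],[0,0,0],-1],[[0,0,0],[0,0,0],-1]]' | head -2
python3 - <<'E'
from h import *
go([.4746,.267,.24],.17)
im,d,p=snap('wrist','w2'); K,T=p['mtx'],p['world_to_cam']
u0,v0=proj([.4746,.267,.106],K,T).astype(int)
hsv=cv2.cvtColor(im,cv2.COLOR_RGB2HSV)
sub=(slice(v0-45,v0+45),slice(u0-45,u0+45))
m=((hsv[...,1]>110)&(hsv[...,0]>8)&(hsv[...,0]<35)).astype(np.uint8)
mm=np.zeros_like(m); mm[v0-12:v0+13,u0-12:u0+13]=m[v0-12:v0+13,u0-12:u0+13]
c=max(cv2.findContours(mm,0,1)[0],key=cv2.contourArea); e=cv2.fitEllipse(c); print('brass',e, onz(*e[0],.104,K,T).round(4))
g=hsv[...,2]; dk=((g<60)&(hsv[...,1]<140)).astype(np.uint8); kk=np.zeros_like(dk); kk[sub]=dk[sub]
cs=sorted(cv2.findContours(kk,0,1)[0],key=cv2.contourArea)[-1]; e=cv2.fitEllipse(cs); print('tread',e,onz(*e[0],.1,K,T).round(4))
cv2.imwrite('pics/w2c.png',np.hstack([cv2.resize(x,None,fx=7,fy=7,interpolation=2) for x in (im[v0-35:v0+36,u0-35:u0+36],)])[:,:,::-1])
print(u0,v0)
E
```

```text
time: 1.35
tool_pos: [0.4735, 0.2701, 0.2403]
t 1.35 pos [0.4735 0.2701 0.2403] shift [0.5 3.2 0.3] turn [-0.03  0.05  0.68] F [0.2 0.7 0.1] w 0.0938
brass ((258.3507080078125, 189.74180603027344), (15.32245922088623, 15.883692741394043), 90.18212890625) [0.4718 0.2666 0.104 ]
tread ((257.8349304199219, 188.1710968017578), (66.63407897949219, 68.02510833740234), 56.756893157958984) [0.4711 0.2672 0.1   ]
260 190
```

View pics/w2c.png

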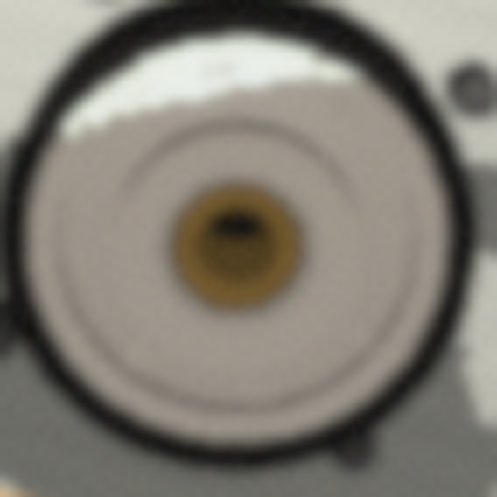

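```bash
python3 -c "
from h import *
go([.5595,-.096,.235],.17)"
python3 -m jog '[[[0,0,0],[4,37,0],-1],[[0,0,0],[8,75,0],-1],[[0,0,0],[12,112,1],-1],[[0,0,0],[16,150,1],-1],[[0,0,0],[20,187,2],-1]]'|head -2
python3 -c "
from h import *
go([.5595,-.096,.235],.17)"
```

```text
t 1.4 pos [0.4734 0.2703 0.2405] shift [ 18.2 375.8   5.3] turn [-0.02  0.02  0.71] F [ 0.5 -0.7 -0.2] w 0.094
time: 1.9
tool_pos: [0.5274, 0.089, 0.2389]
t 1.9 pos [0.5274 0.089  0.2389] shift [ -2.1 187.7   3.9] turn [-0.01 -0.06  0.74] F [ 0.4  0.4 -0.9] w 0.0937
```

```bash

python3 -m jog '[[[0,0,0.2],[0,45,1],-1],[[0,0,0.5],[-1,90,2],-1],[[0,0,0.7],[-1,135,3],-1],[[0,0,0.7],[-2,170,4],-1],[[0,0,0.7],[-2,188,4],-1]]'|head -2
python3 -m jog '[[[0,0,0],[0,0,0],-1],[[0,0,0],[0,0,0],-1],[[0,0,0],[0,0,0],-1],[[0,0,0],[0,0,0],-1]]'|head -2
python3 - <<'E'
from h import *
go([.5595,-.096,.235],.17)
im,d,p=snap('wrist','w3'); K,T=p['mtx'],p['world_to_cam']
P=cloud(d,K,T); c,R,o=tool()
near=np.hypot(P[...,0]-.5595,P[...,1]+.096)<.045
for z0,z1 in((.150,.165),(.10,.14),(.055,.08)):
    m=near&(P[...,2]>z0)&(P[...,2]<z1)&(d>0); q=P[m]; print(z0,len(q),(cv2.minEnclosingCircle((q[:,:2]*1e3).astype(np.float32)),np.percentile(q[:,2],[1,50,99]).round(4)) if len(q) else '')
u,v=proj([.5595,-.096,.155],K,T).astype(int); print(u,v)
cv2.imwrite('pics/w3b.png',cv2.resize(im[max(v-80,0):v+110,u-120:u+120],None,fx=3,fy=3,interpolation=2)[:,:,::-1])
E
```

```text
time: 2.4
tool_pos: [0.5594, -0.0976, 0.2343]
time: 2.8
tool_pos: [0.5596, -0.0948, 0.2348]
t 2.8 pos [ 0.5596 -0.0948  0.2348] shift [-0.3  1.2 -0.2] turn [-0.02 -0.03  0.02] F [0.2 0.8 0.3] w 0.0944
0.15 531 (((557.0972900390625, -97.16201782226562), 11.866394996643066), array([0.1511, 0.1546, 0.156 ]))
0.1 193 (((556.7843627929688, -94.20868682861328), 11.523531913757324), array([0.1005, 0.1211, 0.1392]))
0.055 312 (((556.59716796875, -96.93289184570312), 18.198835372924805), array([0.0637, 0.0716, 0.0732]))
260 203
```

View pics/w3b.png

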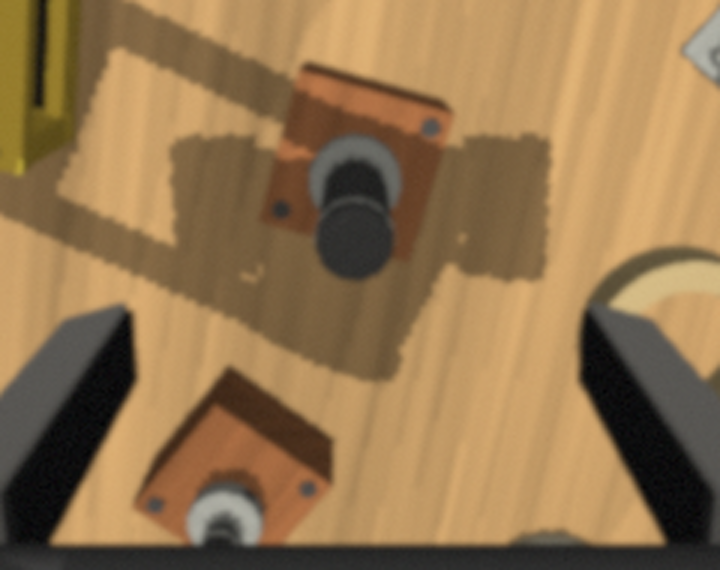

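The picture shows drift B's handle top at crop px (355,238), midway between the fingertips (130 and 583), with its collar top at about z 72 mm. I'll descend and grip it.

```bash

python3 -m jog '[[[0,0,0],[-1,2,30],-1],[[0,0,0],[-1,2,70],-1],[[0,0,0],[-1,2,110],-1],[[0,0,0],[-1,2,138],-1],[[0,0,0],[-1,2,152],-1]]'|head -4
python3 -m jog '[[[0,0,0],[0,0,0],-1],[[0,0,0],[0,0,0],-1]]'
python3 -m jog '[[[0,0,0],[0,0,0],1],[[0,0,0],[0,0,0],1],[[0,0,0],[0,0,0],1],[[0,0,0],[0,0,0],1],[[0,0,0],[0,0,0],1]]'
python3 -m jog '[[[0,0,0],[0,0,0],1],[[0,0,0],[0,0,0],1],[[0,0,0],[0,0,0],1],[[0,0,0],[0,0,0],1],[[0,0,0],[0,0,0],1]]'
```

```text
time: 3.35
tool_pos: [0.557, -0.0974, 0.0791]
ee_rot: [-3.139, 0.005, 0.169]
wrist_force: [-0.0, 0.6, -0.4]
time: 3.55
tool_pos: [0.5599, -0.0986, 0.084]
ee_rot: [3.141, -0.002, 0.168]
wrist_force: [-0.2, 0.9, 0.4]
width: 0.0942
time: 4.05
tool_pos: [0.5591, -0.0987, 0.0828]
ee_rot: [3.141, -0.0, 0.168]
wrist_force: [0.5, -0.6, -0.1]
width: 0.0575
time: 4.55
tool_pos: [0.559, -0.0987, 0.0824]
ee_rot: [-3.141, -0.0, 0.168]
wrist_force: [-0.3, -0.2, -0.3]
width: 0.0239
```

```bash

python3 -m jog '[[[0,0,0],[0,0,0],1],[[0,0,0],[0,0,-5],1],[[0,0,0],[0,0,-12],1],[[0,0,0],[0,0,-20],1],[[0,0,0],[0,0,-30],1]]'
python3 -m jog '[[[0,0,0],[0,0,-20],1],[[0,0,0],[0,0,-50],1],[[0,0,0],[0,0,-85],1],[[0,0,0],[0,0,-115],1],[[0,0,0],[0,0,-140],1]]'
python3 -m jog '[[[0,0,0],[0,0,-3],1],[[0,0,0],[0,0,-3],1],[[0,0,0],[0,0,-3],1]]'
python3 - <<'E'
from h import *
go([.4720,.2665,.255],.17)
im,d,p=snap('wrist','w4'); K,T=p['mtx'],p['world_to_cam']
P=cloud(d,K,T); c,R,o=tool(); Q=R.inv().apply((P-c).reshape(-1,3)).reshape(P.shape)
m=(np.hypot(Q[...,0],Q[...,1])<.03)&(d>0)&(abs(Q[...,2])<.04)
print(np.histogram(Q[m][:,2],20))
cv2.imwrite('pics/w4b.png',cv2.resize(im[120:384,110:410],None,fx=2.2,fy=2.2,interpolation=2)[:,:,::-1])
E
```

```text
time: 5.05
tool_pos: [0.5584, -0.0986, 0.1126]
ee_rot: [-3.141, 0.001, 0.168]
wrist_force: [0.4, -0.2, -3.6]
width: 0.0236
time: 5.55
tool_pos: [0.5591, -0.0987, 0.2557]
ee_rot: [3.14, -0.003, 0.168]
wrist_force: [0.2, -0.7, -3.9]
width: 0.0236
time: 5.85
tool_pos: [0.5581, -0.0985, 0.2535]
ee_rot: [-3.14, 0.003, 0.168]
wrist_force: [-0.1, 0.1, -4.7]
width: 0.0235
t 5.85 pos [ 0.5581 -0.0985  0.2535] shift [ -24.  -374.2   -0.9] turn [-0.09  0.18 -0.13] F [-0.1  0.1 -4.7] w 0.0235
(array([247, 212, 230, 188, 197, 177, 172, 179, 144, 152, 135, 118, 110,
        84,  16,  13, 502, 177,  56,  47]), array([-0.03999913, -0.03701454, -0.03402995, -0.03104537, -0.02806078,
       -0.02507619, -0.0220916 , -0.01910701, -0.01612242, -0.01313784,
       -0.01015325, -0.00716866, -0.00418407, -0.00119948,  0.00178511,
        0.0047697 ,  0.00775428,  0.01073887,  0.01372346,  0.01670805,
        0.01969264]))
```

View pics/w4b.png

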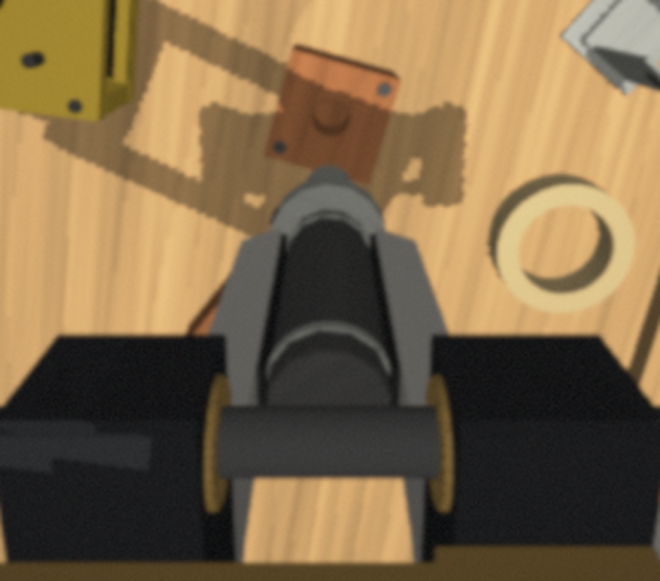

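```bash
python3 - <<'E'
from h import *
from scipy.optimize import least_squares
im,d,K,T=load('w4'); 
# tool axes from fixed cam->tool rotation/offset measured at start (independent of pose timing)
c,R,o=tool(); P=cloud(d,K,T); Q=R.inv().apply((P-c).reshape(-1,3)).reshape(P.shape)*1e3
r=np.hypot(Q[...,0],Q[...,1])
col=Q[(r<26)&(d>0)&(Q[...,2]>6)&(Q[...,2]<13)]
print('collar',len(col),np.percentile(col[:,2],[5,50,95]).round(1),col.min(0).round(1),col.max(0).round(1))
top=Q[(r<20)&(d>0)&(Q[...,2]>-78)&(Q[...,2]<-67)]
print('top',len(top),np.percentile(top[:,2],[5,50,95]).round(1),top.min(0).round(1),top.max(0).round(1))
# handle cylinder, R=12, facing camera (y<0)
h=Q[(r<16)&(d>0)&(Q[...,2]>-62)&(Q[...,2]<-2)&(abs(Q[...,0])<9)]
f=lambda p:np.hypot(h[:,0]-p[0]-p[2]*h[:,2],h[:,1]-p[1]-p[3]*h[:,2])-12
s=least_squares(f,[0,0,0,0],loss='soft_l1',f_scale=.5); print('cyl',len(h),s.x.round(4),np.sqrt(np.mean(s.fun**2)),'at z67',(s.x[:2]+67*s.x[2:]).round(2))
# hub from w2 in tool frame
im,d,K,T2=load('w2')
M=T[:3,:3].T; 
# tool pose for each image = derived from cam pose with same rigid offset
def intool(X,Tc): # world->cam->(w4 world)->tool
    cam=Tc[:3,:3]@X+Tc[:3,3]; return R.inv().apply(T[:3,:3].T@(cam-T[:3,3])-c)*1e3
for uv,z in(((258.35,189.74),.104),((257.83,188.17),.1)):
    X=onz(*uv,z,K,T2); print('hub tool frame at w2',intool(X,T2).round(1))
E
```

```text
collar 664 [ 9.2 10.2 11.8] [-19.3 -19.2   6.7] [15.4 -2.2 13. ]
top 2017 [-75.  -72.3 -67.9] [-17.8 -14.1 -77.9] [ 17.3   0.1 -67. ]
cyl 1579 [-1.6272e+00 -1.0371e+00 -1.2000e-03  6.0000e-04] 0.26618418718691794 at z67 [-1.71 -0.99]
hub tool frame at w2 [ -2.    3.3 135.8]
hub tool frame at w2 [ -2.5   2.6 139.8]
```

```bash

python3 -m jog '[[[0,0,0],[-1,-20,-1],1],[[0,0,0],[-3,-55,-1],1],[[0,0,0],[-6,-95,-1],1],[[0,0,0],[-9,-138,-1],1],[[0,0,0],[-12,-180,-1],1]]'|head -4
python3 -m jog '[[[0,0,0],[-3,-43,0],1],[[0,0,0],[-6,-85,0],1],[[0,0,0],[-9,-125,0],1],[[0,0,0],[-11,-160,0],1],[[0,0,0],[-12,-180,0],1]]'|head -4
python3 -c "
from h import *
go([.4743,.266,.255],.17)"
```

```text
time: 6.4
tool_pos: [0.5157, 0.0781, 0.2543]
ee_rot: [-3.141, 0.004, 0.167]
wrist_force: [-0.3, 0.2, -4.1]
time: 6.9
tool_pos: [0.4733, 0.2546, 0.2543]
ee_rot: [-3.141, 0.004, 0.171]
wrist_force: [-0.0, 0.3, -4.6]
t 6.9 pos [0.4733 0.2546 0.2543] shift [  2.9 -11.   -0.7] turn [-0.02  0.22  0.04] F [-0.   0.3 -4.6] w 0.0234
```

```bash

python3 -m jog '[[[0,0,0],[3,-11,15],1],[[0,0,0],[3,-11,35],1],[[0,0,0],[3,-11,52],1],[[0,0,0],[3,-11,62],1],[[0,0,0],[3,-11,62],1]]'|head -4
python3 -m jog '[[[0,0,0],[0,0,0],1],[[0,0,0],[0,0,0],1],[[0,0,0],[0,0,0],1],[[0,0,0],[0,0,0],1]]'|head -4
python3 - <<'E'
from h import *
go([.4743,.266,.187],.17)
im,d,p=snap('wrist','w5'); im2,d2,p2=snap('scene','s5')
K,T=p2['mtx'],p2['world_to_cam']; u,v=proj([.4746,.267,.12],K,T).astype(int)
a=cv2.resize(im[60:300,160:360],(400,480),interpolation=2); b=cv2.resize(im2[v-40:v+40,u-33:u+34],(400,480),interpolation=2)
cv2.imwrite('pics/w5b.png',np.hstack([a,b])[:,:,::-1])
E
```

```text
time: 7.4
tool_pos: [0.475, 0.2624, 0.1907]
ee_rot: [3.14, 0.006, 0.167]
wrist_force: [-1.1, 0.0, -3.3]
time: 7.8
tool_pos: [0.4767, 0.2637, 0.1954]
ee_rot: [-3.141, -0.002, 0.168]
wrist_force: [-0.3, 0.1, -3.6]
t 7.8 pos [0.4767 0.2637 0.1954] shift [-2.  -2.7  8.4] turn [-0.02 -0.1  -0.14] F [-0.3  0.1 -3.6] w 0.0234
```

View pics/w5b.png

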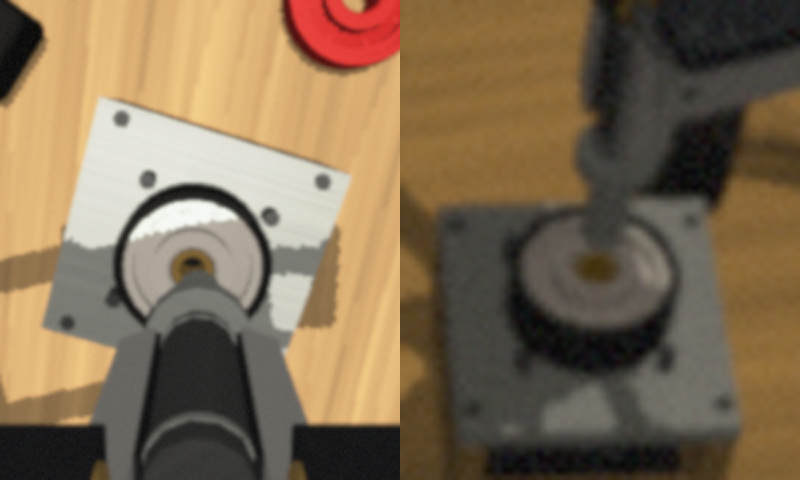

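```bash
python3 - <<'E'
from h import *
c,R,o=tool(); print(c.round(4),o['time'])
im,d,K,T=load('w5'); Q=R.inv().apply((cloud(d,K,T)-c).reshape(-1,3)).reshape(d.shape+(3,))*1e3
hsv=cv2.cvtColor(im,cv2.COLOR_RGB2HSV)
m=((hsv[...,1]>110)&(hsv[...,0]>8)&(hsv[...,0]<35)).astype(np.uint8)
mm=np.zeros_like(m); s=(slice(178,206),slice(242,272)); mm[s]=m[s]
ct=max(cv2.findContours(mm,0,1)[0],key=cv2.contourArea); x,y,w,h=cv2.boundingRect(ct); print(x,y,w,h)
# horizontal centre from widest rows
for uv in((x+w/2-.5,y+w*0.5),): print(uv,R.inv().apply(onz(*uv,.104,K,T)-c)*1e3)
# tread outer: dark pixels contour left/right/top extremes
wh=(d>0)&(abs(cloud(d,K,T)[...,2]-.106)<.0025)
g=hsv[...,2]; sub=Q[(d>0)&(Q[...,2]>80)&(Q[...,2]<100)&(np.hypot(Q[...,0],Q[...,1])<60)]
print('wheel pts',len(sub),sub.min(0).round(1),sub.max(0).round(1))
edge=sub[:,:2]; 
from scipy.optimize import least_squares
hull=cv2.convexHull(edge.astype(np.float32))[:,0]; hull=hull[hull[:,1]<5]
f=lambda p:np.hypot(hull[:,0]-p[0],hull[:,1]-p[1])-p[2]
r=least_squares(f,[0,0,37],loss='soft_l1',f_scale=.5);print('tread fit',r.x.round(2),len(hull))
hd=Q[(np.hypot(Q[...,0],Q[...,1])<16)&(d>0)&(Q[...,2]>-62)&(Q[...,2]<-2)&(abs(Q[...,0])<9)]
f=lambda p:np.hypot(hd[:,0]-p[0]-p[2]*hd[:,2],hd[:,1]-p[1]-p[3]*hd[:,2])-12
print('cyl',least_squares(f,[0,0,0,0],loss='soft_l1',f_scale=.5).x.round(4))
E
```

```text
[0.4765 0.2637 0.1951] 7.9
246 185 20 16
(255.5, 195.0) [-4.37922401 -3.10642439 91.05395203]
wheel pts 2791 [-41.6 -40.7  87.3] [ 32.5  24.7 100. ]
tread fit [-4.48 -3.45 37.2 ] 37
cyl [-1.5221e+00 -1.1121e+00 -1.7000e-03  1.0000e-04]
```

```bash

python3 -m jog '[[[0,0,0],[-1,-1,6],1],[[0,0,0],[-2.3,-2.4,14],1],[[0,0,0],[-2.3,-2.4,18],1],[[0,0,0],[-2.3,-2.4,18],1],[[0,0,0],[-2.3,-2.4,18],1]]'|head -4
python3 -m jog '[[[0,0,0],[0,0,0],1],[[0,0,0],[0,0,0],1],[[0,0,0],[0,0,0],1]]'|head -4
python3 -c "
from h import *
go([.4743,.266,.172],.17)"
```

```text
time: 8.4
tool_pos: [0.4735, 0.2655, 0.1761]
ee_rot: [3.141, 0.001, 0.168]
wrist_force: [-0.5, 0.6, -3.6]
time: 8.7
tool_pos: [0.4738, 0.2656, 0.1768]
ee_rot: [-3.141, -0.001, 0.168]
wrist_force: [0.3, 0.7, -4.7]
t 8.7 pos [0.4738 0.2656 0.1768] shift [ 0.6 -0.3  4.8] turn [-0.01 -0.04 -0.13] F [ 0.3  0.7 -4.7] w 0.0236
```

```bash

python3 -m jog '[[[0,0,0],[0,0,1.5],1],[[0,0,0],[0,0,3],1],[[0,0,0],[0,0,4],1],[[0,0,0],[0,0,5],1],[[0,0,0],[0,0,5],1]]'|head -4
python3 -m jog '[[[0,0,0],[0,0,1],1],[[0,0,0],[0,0,2],1],[[0,0,0],[0,0,3],1],[[0,0,0],[0,0,3],1]]'|head -4
```

```text
time: 9.2
tool_pos: [0.4735, 0.2655, 0.1712]
ee_rot: [3.142, 0.0, 0.168]
wrist_force: [0.5, 0.3, -5.0]
time: 9.6
tool_pos: [0.4739, 0.2658, 0.17]
ee_rot: [-3.141, -0.002, 0.168]
wrist_force: [-1.8, -0.0, 2.1]
```

```bash

python3 -m jog '[[[0,0,0],[0,0,1],1],[[0,0,0],[0,0,1],1]]'|head -4
python3 -m jog '[[[0,0,0],[0,0,1],1],[[0,0,0],[0,0,1],1]]'|head -4
python3 -m jog '[[[0,0,0],[0,0,1],1],[[0,0,0],[0,0,1],1]]'|head -4
```

```text
time: 9.8
tool_pos: [0.4741, 0.2659, 0.1697]
ee_rot: [-3.141, -0.003, 0.168]
wrist_force: [-1.9, -1.1, 5.8]
time: 10.0
tool_pos: [0.4743, 0.266, 0.1694]
ee_rot: [-3.14, -0.004, 0.168]
wrist_force: [-2.6, -1.1, 7.3]
time: 10.2
tool_pos: [0.4743, 0.266, 0.1683]
ee_rot: [-3.14, -0.004, 0.168]
wrist_force: [-2.8, -0.8, 7.4]
```

```bash

python3 -m jog '[[[0,0,0],[-0.5,0.2,1],1],[[0,0,0],[-0.6,0.2,2],1],[[0,0,0],[-0.6,0.2,2],1]]'|head -4
python3 -m jog '[[[0,0,0],[0,0,1],1],[[0,0,0],[0,0,2],1],[[0,0,0],[0,0,2],1]]'|head -4
python3 -m jog '[[[0,0,0],[0,0,1],1],[[0,0,0],[0,0,2],1],[[0,0,0],[0,0,2],1]]'|head -4
```

```text
time: 10.5
tool_pos: [0.4741, 0.2658, 0.1663]
ee_rot: [-3.14, -0.005, 0.168]
wrist_force: [-1.0, -0.9, 7.1]
time: 10.8
tool_pos: [0.4741, 0.2658, 0.1642]
ee_rot: [-3.14, -0.004, 0.168]
wrist_force: [-1.5, -0.2, 7.2]
time: 11.1
tool_pos: [0.474, 0.2658, 0.1621]
ee_rot: [-3.14, -0.004, 0.168]
wrist_force: [-1.7, -1.8, 7.3]
```

```bash

python3 -m jog '[[[0,0,0],[0,0,1],1],[[0,0,0],[0,0,2],1],[[0,0,0],[0,0,3],1],[[0,0,0],[0,0,4],1],[[0,0,0],[0,0,5],1]]'|head -4
python3 -m jog '[[[0,0,0],[0,0,1],1],[[0,0,0],[0,0,2],1],[[0,0,0],[0,0,3],1],[[0,0,0],[0,0,4],1],[[0,0,0],[0,0,5],1]]'|head -4
python3 -m jog '[[[0,0,0],[0,0,1],1],[[0,0,0],[0,0,2],1],[[0,0,0],[0,0,3],1],[[0,0,0],[0,0,4],1],[[0,0,0],[0,0,5],1]]'|head -4
```

```text
time: 11.6
tool_pos: [0.474, 0.2658, 0.1574]
ee_rot: [-3.14, -0.004, 0.168]
wrist_force: [-2.0, -0.6, 7.3]
time: 12.1
tool_pos: [0.474, 0.2657, 0.1524]
ee_rot: [-3.14, -0.004, 0.168]
wrist_force: [-1.7, -0.8, 8.6]
time: 12.6
tool_pos: [0.4738, 0.2657, 0.147]
ee_rot: [-3.141, -0.003, 0.168]
wrist_force: [-2.2, -1.0, 6.4]
```

```bash

python3 -m jog '[[[0,0,0],[0,0,1],1],[[0,0,0],[0,0,2],1],[[0,0,0],[0,0,3],1],[[0,0,0],[0,0,4],1],[[0,0,0],[0,0,5],1]]'|head -4
python3 -m jog '[[[0,0,0],[0,0,1],1],[[0,0,0],[0,0,2],1],[[0,0,0],[0,0,2],1]]'|head -4
```

```text
time: 13.1
tool_pos: [0.473, 0.265, 0.1381]
ee_rot: [3.141, 0.001, 0.168]
wrist_force: [0.4, -1.4, -2.2]
time: 13.4
tool_pos: [0.473, 0.265, 0.1368]
ee_rot: [3.141, 0.001, 0.168]
wrist_force: [-0.2, -1.2, -5.8]
```

```bash

python3 -m jog '[[[0,0,0],[0.4,-0.4,1],1],[[0,0,0],[0.5,-0.5,2],1],[[0,0,0],[0.5,-0.5,3],1],[[0,0,0],[0.5,-0.5,4],1],[[0,0,0],[0.5,-0.5,5],1]]'|head -4
python3 -m jog '[[[0,0,0],[0,0,0.5],1],[[0,0,0],[0,0,1],1],[[0,0,0],[0,0,1.5],1],[[0,0,0],[0,0,2],1],[[0,0,0],[0,0,2],1]]'|head -4
python3 -m jog '[[[0,0,0],[0,0,0.5],1],[[0,0,0],[0,0,1],1],[[0,0,0],[0,0,1],1]]'|head -4
```

```text
time: 13.9
tool_pos: [0.4736, 0.2659, 0.1326]
ee_rot: [-3.142, -0.001, 0.168]
wrist_force: [0.9, -1.1, -3.4]
time: 14.4
tool_pos: [0.4736, 0.2658, 0.1305]
ee_rot: [3.142, -0.0, 0.168]
wrist_force: [2.0, -1.6, -4.6]
time: 14.7
tool_pos: [0.4736, 0.2658, 0.1295]
ee_rot: [3.142, -0.0, 0.168]
wrist_force: [1.7, -1.7, -4.1]
```

```bash

python3 -m jog '[[[0,0,0],[0,0,0.5],1],[[0,0,0],[0,0,1],1],[[0,0,0],[0,0,1],1]]'|sed -n '2p;4p'
python3 -m jog '[[[0,0,0],[0,0,0.5],1],[[0,0,0],[0,0,1],1],[[0,0,0],[0,0,1],1]]'|sed -n '2p;4p'
python3 -m jog '[[[0,0,0],[0,0,0.5],1],[[0,0,0],[0,0,1],1],[[0,0,0],[0,0,1],1]]'|sed -n '2p;4p'
python3 -m jog '[[[0,0,0],[0,0,0.5],1],[[0,0,0],[0,0,0.5],1]]'|sed -n '2p;4p'
```

```text
tool_pos: [0.4735, 0.2659, 0.1284]
wrist_force: [2.3, -1.0, -2.7]
tool_pos: [0.4735, 0.2659, 0.1274]
wrist_force: [1.6, -2.1, -3.3]
tool_pos: [0.4735, 0.2658, 0.1264]
wrist_force: [1.2, -1.7, -3.5]
tool_pos: [0.4735, 0.2658, 0.1261]
wrist_force: [2.7, -1.8, -2.4]
```

```bash

python3 -m jog '[[[0,0,0],[0,0,0.5],1],[[0,0,0],[0,0,1],1],[[0,0,0],[0,0,1],1]]'|sed -n '2p;4p'
python3 -m jog '[[[0,0,0],[0,0,0.5],1],[[0,0,0],[0,0,1],1],[[0,0,0],[0,0,1],1]]'|sed -n '2p;4p'
python3 -m jog '[[[0,0,0],[0,0,0.5],1],[[0,0,0],[0,0,0.5],1]]'|sed -n '2p;4p'
```

```text
tool_pos: [0.4737, 0.2658, 0.1259]
wrist_force: [0.2, -3.0, 2.5]
tool_pos: [0.4738, 0.2659, 0.1258]
wrist_force: [-1.5, -3.6, 6.8]
tool_pos: [0.4738, 0.2659, 0.1258]
wrist_force: [-1.0, -2.9, 8.4]
```

```bash

python3 -m jog '[[[0,0,0],[0,0,0.7],1],[[0,0,0],[0,0,1.4],1],[[0,0,0],[0,0,2],1],[[0,0,0],[0,0,2],1]]'|sed -n '2p;4p'
python3 -m jog '[[[0,0,0],[0,0,0.5],1],[[0,0,0],[0,0,1],1],[[0,0,0],[0,0,1],1],[[0,0,0],[0,0,1],1]]'
python3 - <<'E'
from h import *
im,d,p=snap('scene','s6'); K,T=p['mtx'],p['world_to_cam']; u,v=proj([.4746,.267,.06],K,T).astype(int)
print(u,v); cv2.imwrite('pics/s6b.png',cv2.resize(im[v-60:v+40,u-50:u+50],(600,600),interpolation=2)[:,:,::-1])
E
```

```text
tool_pos: [0.4739, 0.2659, 0.1257]
wrist_force: [-3.4, -5.1, 15.1]
time: 17.4
tool_pos: [0.4739, 0.2659, 0.1257]
ee_rot: [-3.141, -0.004, 0.168]
wrist_force: [-3.8, -6.4, 17.9]
width: 0.0238
320 167
```

View pics/s6b.png

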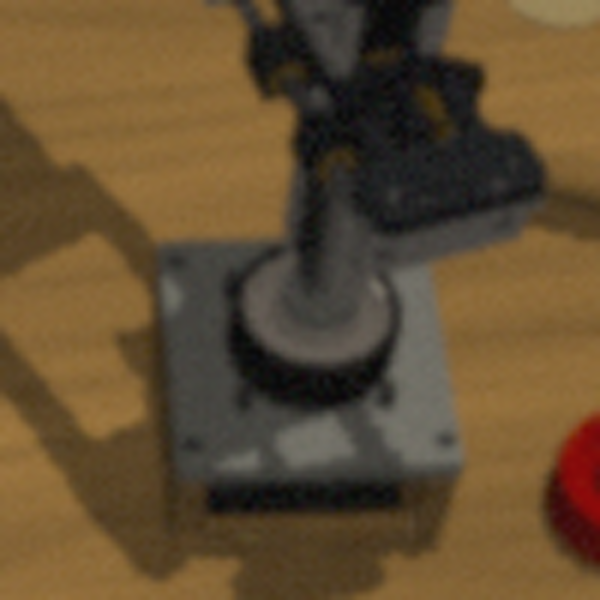

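```bash

python3 -m jog '[[[0,0,0],[0,0,-2],1],[[0,0,0],[0,0.2,-4],1],[[0,0,0],[0,0.4,-6],1],[[0,0,0],[0,0.4,-8],1],[[0,0,0],[0,0.4,-10],1]]'|sed -n '2p;4p'
python3 -m jog '[[[0,0,0],[0,0,-2],1],[[0,0,0],[0,0,-5],1],[[0,0,0],[0,0,-8],1],[[0,0,0],[0,0,-10],1],[[0,0,0],[0,0,-10],1]]'|sed -n '2p;4p'
```

```text
tool_pos: [0.4725, 0.2654, 0.1285]
wrist_force: [0.5, -1.2, -6.5]
tool_pos: [0.4734, 0.2658, 0.1411]
wrist_force: [-1.0, 0.3, -3.8]
```

```bash

python3 -m jog '[[[0,0,0],[0,0,-4],1],[[0,0,0],[0,0,-9],1],[[0,0,0],[0,0,-15],1],[[0,0,0],[0,0,-21],1],[[0,0,0],[0,0,-28],1]]'|sed -n '2p;4p'
python3 -m jog '[[[0,0,0],[0,0,-10],1],[[0,0,0],[0,0,-30],1],[[0,0,0],[0,0,-55],1],[[0,0,0],[0,0,-75],1],[[0,0,0],[0,0,-88],1]]'|sed -n '2p;4p'
python3 - <<'E'
from h import *
go([.558,-.0985,.26],.168)
im,d,p=snap('top','t7'); t0=load('t0')
cv2.imwrite('pics/t7b.png',np.hstack([cv2.resize(x[185:270,145:235],(390,390),interpolation=2) for x in(t0[0],im)])[:,:,::-1])
E
```

```text
tool_pos: [0.4736, 0.2655, 0.1692]
wrist_force: [-0.2, -0.2, -4.4]
tool_pos: [0.4741, 0.2657, 0.2594]
wrist_force: [-0.1, -1.0, -3.6]
t 19.45 pos [0.4741 0.2657 0.2594] shift [ 21.9 373.1  -0.9] turn [-0.06 -0.21 -0.01] F [-0.1 -1.  -3.6] w 0.0239
```

View pics/t7b.png

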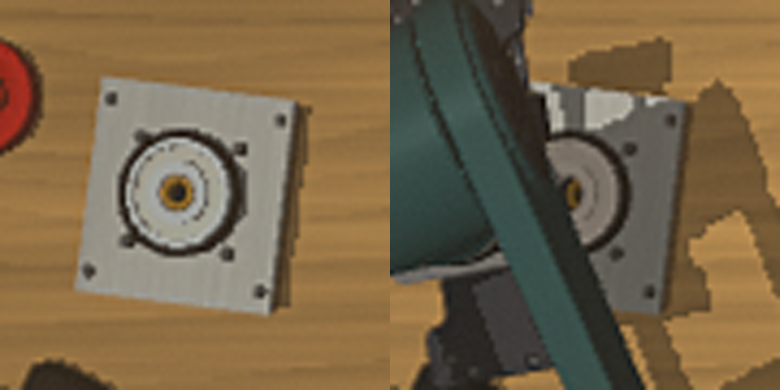

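```bash
python3 - <<'E'
from h import *
for f in('t0','t7'):
    im,d,K,T=load(f); P=cloud(d,K,T); u,v=proj([.4746,.267,.106],K,T).round().astype(int); print(f,u,v); print((P[v-4:v+5,u-5:u+6,2]*1e3).round(0).astype(int))
E
```

```text
t0 185 227
[[104 103 105 104 104 105 100 109 107 106 108]
 [108 107 107 105 105 101 101 104  98 105 104]
 [109 105 106 107  96  77  14 102 102 109 107]
 [108 108  99 103  87  13   9  12 103 108 104]
 [107 103 101 107  84  16  14  11 104 106 106]
 [105 105 101 106  96  78  14 103 104 101 107]
 [107 108 102 101 105 101 106 103 103 103 107]
 [102 105 106 109  96 101 102 103 107 104 107]
 [105 111 104 108 106 107 110 106 106 107 107]]
t7 185 227
[[613 600 565 243  98  92  81 103 102 109 110]
 [613 604 570 252  79   9  18  44 109 104 108]
 [615 607 575 563  13  16  43  41  32 104 103]
 [617 608 579 572  11  14  38  32  13 106 109]
 [615 598 584 573 562  37  44  30  12 107 108]
 [612 601 588 582 567   9  47  34  15 108 104]
 [616 606 594 582 572  15  46  49 105 109 107]
 [619 609 598 590 576 566  11 108 105 108 108]
 [625 613 605 594 582 572 107 109 107 110 104]]
```

The bore is now open: the bush's top reads about 43 mm, so it is standing on the tray floor (12 + 30 mm), and the wheel is in place. Now I'll take the drift back to its holder.

```bash

python3 -m jog '[[[0,0,0],[1,20,-1],1],[[0,0,0],[3,55,-1],1],[[0,0,0],[6,95,-1],1],[[0,0,0],[8,138,-1],1],[[0,0,0],[11,180,-1],1]]'|sed -n '2p;4p'
python3 -m jog '[[[0,0,0],[3,43,0],1],[[0,0,0],[5,85,0],1],[[0,0,0],[8,125,0],1],[[0,0,0],[10,165,0],1],[[0,0,0],[11,193,0],1]]'|sed -n '2p;4p'
python3 -m jog '[[[0,0,0],[0,0,0],1],[[0,0,0],[0,0,20],1],[[0,0,0],[0,0,50],1],[[0,0,0],[0,0,80],1],[[0,0,0],[0,0,100],1]]'|sed -n '2p;4p'
python3 -m jog '[[[0,0,0],[0,0,0],1],[[0,0,0],[0,0,0],1],[[0,0,0],[0,0,0],1]]'|sed -n '2p;4p'
python3 - <<'E'
from h import *
from scipy.optimize import least_squares
go([.5588,-.0987,.0824],.168)
im,d,p=snap('wrist','w8'); K,T=p['mtx'],p['world_to_cam']; c,R,o=tool()
P=cloud(d,K,T); Q=R.inv().apply((P-c).reshape(-1,3)).reshape(P.shape)*1e3
h=Q[(np.hypot(Q[...,0],Q[...,1])<16)&(d>0)&(Q[...,2]>-62)&(Q[...,2]<-2)&(abs(Q[...,0])<9)]
f=lambda p:np.hypot(h[:,0]-p[0]-p[2]*h[:,2],h[:,1]-p[1]-p[3]*h[:,2])-12
print('cyl',least_squares(f,[0,0,0,0],loss='soft_l1',f_scale=.5).x.round(4))
go([.5588,-.0987,.0824],.168)
cv2.imwrite('pics/w8b.png',cv2.resize(im[100:300,150:370],None,fx=2.7,fy=2.7,interpolation=2)[:,:,::-1])
E
```

```text
tool_pos: [0.5142, 0.0884, 0.2568]
wrist_force: [-0.0, 1.1, -4.8]
tool_pos: [0.5574, -0.1013, 0.2563]
wrist_force: [-0.5, -0.5, -4.1]
tool_pos: [0.556, -0.0974, 0.1542]
wrist_force: [-0.2, -0.9, -3.8]
tool_pos: [0.5585, -0.0985, 0.1595]
wrist_force: [0.5, -0.1, -3.9]
t 21.3 pos [ 0.5585 -0.0985  0.1595] shift [ 0.   0.1 77.1] turn [ 0.07 -0.18  0.01] F [ 0.5 -0.1 -3.9] w 0.0236
cyl [-1.8365e+00 -1.2201e+00 -1.9000e-03  7.0000e-04]
t 21.35 pos [ 0.5586 -0.0986  0.1597] shift [-0.1 -0.  77.3] turn [ 0.08 -0.2   0.01] F [ 0.5 -0.3 -3.2] w 0.0237
```

View pics/w8b.png

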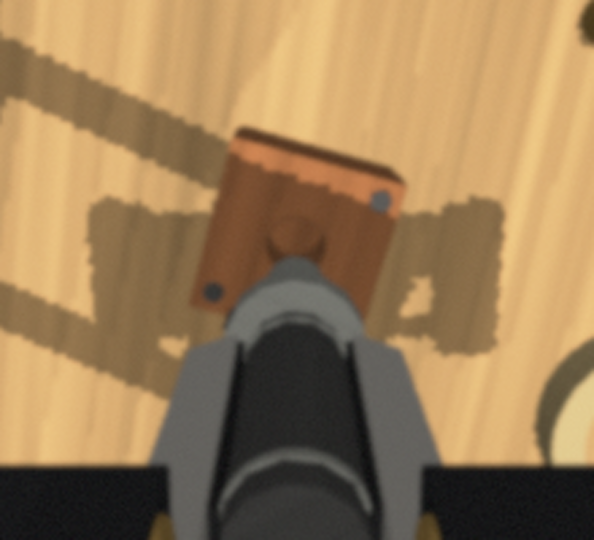

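```bash

python3 -m jog '[[[0,0,0],[0,0,10],1],[[0,0,0],[0,0,24],1],[[0,0,0],[0,0,36],1],[[0,0,0],[0,0,42],1],[[0,0,0],[0,0,42],1]]'|sed -n '2p;4p'
python3 -m jog '[[[0,0,0],[0,0,0],1],[[0,0,0],[0,0,4],1],[[0,0,0],[0,0,8],1],[[0,0,0],[0,0,12],1],[[0,0,0],[0,0,12],1]]'|sed -n '2p;4p'
python3 -c "
from h import *
go([.5588,-.0987,.0824],.168)"
```

```text
tool_pos: [0.5564, -0.0983, 0.1133]
wrist_force: [0.2, 0.2, -4.6]
tool_pos: [0.5576, -0.0986, 0.1028]
wrist_force: [1.1, -0.5, -5.0]
t 22.35 pos [ 0.5576 -0.0986  0.1028] shift [ 1.1  0.3 20.4] turn [-0.01 -0.01 -0.01] F [ 1.1 -0.5 -5. ] w 0.0236
```

Inside the hole now. I'll lower it gently to the bottom.

```bash

python3 -m jog '[[[0,0,0],[0.4,0,4],1],[[0,0,0],[0.6,0,8],1],[[0,0,0],[0.6,0,12],1],[[0,0,0],[0.6,0,15],1],[[0,0,0],[0.6,0,16],1]]'|sed -n '2p;4p'
python3 -m jog '[[[0,0,0],[0,0,1],1],[[0,0,0],[0,0,2],1],[[0,0,0],[0,0,2.5],1],[[0,0,0],[0,0,2.5],1]]'|sed -n '2p;4p'
python3 -m jog '[[[0,0,0],[0,0,0.5],1],[[0,0,0],[0,0,1],1],[[0,0,0],[0,0,1],1]]'|sed -n '2p;4p'
```

```text
tool_pos: [0.5579, -0.0984, 0.0868]
wrist_force: [-0.0, 0.3, -3.9]
tool_pos: [0.5581, -0.0985, 0.085]
wrist_force: [-0.2, -0.2, -3.5]
tool_pos: [0.558, -0.0985, 0.0839]
wrist_force: [0.1, 0.4, -3.5]
```

```bash

python3 -m jog '[[[0,0,0],[0,0,0.5],1],[[0,0,0],[0,0,1],1],[[0,0,0],[0,0,1],1]]'|sed -n '2p;4p'
python3 -m jog '[[[0,0,0],[0,0,0.5],1],[[0,0,0],[0,0,0.8],1],[[0,0,0],[0,0,0.8],1]]'|sed -n '2p;4p'
python3 -m jog '[[[0,0,0],[0,0,0.5],1],[[0,0,0],[0,0,0.5],1]]'|sed -n '2p;4p'
```

```text
tool_pos: [0.558, -0.0985, 0.0828]
wrist_force: [0.5, -0.3, -3.6]
tool_pos: [0.5582, -0.0985, 0.0824]
wrist_force: [-0.2, -0.1, -2.2]
tool_pos: [0.5582, -0.0985, 0.0824]
wrist_force: [-2.2, 0.6, 0.5]
```

```bash

python3 -m jog '[[[0,0,0],[0,0,0],0.4],[[0,0,0],[0,0,0],0.2],[[0,0,0],[0,0,0],0],[[0,0,0],[0,0,0],-0.5],[[0,0,0],[0,0,0],-1]]'|sed -n '2p;4,5p'
python3 -m jog '[[[0,0,0],[0,0,0],-1],[[0,0,0],[0,0,0],-1],[[0,0,0],[0,0,0],-1],[[0,0,0],[0,0,0],-1],[[0,0,0],[0,0,0],-1]]'|sed -n '2p;4,5p'
python3 -m jog '[[[0,0,0],[0,0,-10],-1],[[0,0,0],[0,0,-30],-1],[[0,0,0],[0,0,-65],-1],[[0,0,0],[0,0,-105],-1],[[0,0,0],[0,0,-145],-1]]'|sed -n '2p;4,5p'
python3 -m jog '[[[0,0,0],[0,0,-40],-1],[[0,0,0],[-40,0,-60],-1],[[0,0,0],[-85,0,-70],-1],[[0,0,0],[-120,0,-70],-1],[[0,0,0],[-140,0,-70],-1]]'|sed -n '2p;4,5p'
python3 -m jog '[[[0,0,0],[0,0,0],-1],[[0,0,0],[0,0,0],-1],[[0,0,0],[0,0,0],-1]]'|sed -n '1,2p;4,5p'
python3 - <<'E'
from h import *
im,d,p=snap('top','t9'); snap('scene','s9')
t0=load('t0'); K,T=t0[2],t0[3]; P=cloud(d,K,T)
w=P[175:215,298:338].reshape(-1,3); t=w[(w[:,2]>.143)&(w[:,2]<.17)]
print('drift top',((t.min(0)+t.max(0))/2).round(4),np.percentile(w[:,2],99.5).round(4),len(t))
m=(np.abs(im.astype(int)-t0[0]).max(2)>40)
a=im.copy(); 
cv2.imwrite('pics/t9b.png',np.vstack([cv2.resize(im[100:320,80:420],(680,440)) ])[:,:,::-1])
E
```

```text
tool_pos: [0.5582, -0.0985, 0.0818]
wrist_force: [0.4, -0.4, 0.1]
width: 0.0572
tool_pos: [0.5581, -0.0985, 0.0817]
wrist_force: [-0.5, -0.7, -0.1]
width: 0.0933
tool_pos: [0.5578, -0.0984, 0.2288]
wrist_force: [0.4, 0.7, -0.4]
width: 0.0939
tool_pos: [0.4182, -0.1221, 0.299]
wrist_force: [-0.5, -0.6, 0.3]
width: 0.0938
time: 26.65
tool_pos: [0.4208, -0.1218, 0.2966]
wrist_force: [0.1, -1.2, -0.9]
width: 0.0939
drift top [ 0.559  -0.0957  0.152 ] 1.3154 73
```

View pics/t9b.png

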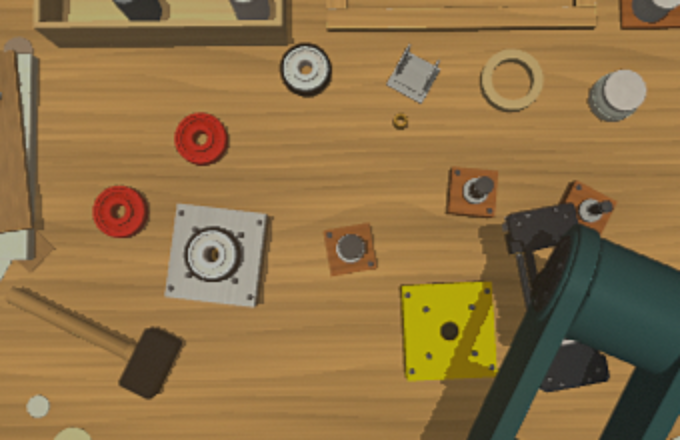

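```bash
python3 - <<'E'
from h import *
for f in('t0','t9'):
    im,d,K,T=load(f); w=cloud(d,K,T)[200:255,160:215].reshape(-1,3); m=w[(w[:,2]>.098)&(w[:,2]<.112)]
    print(f,m.mean(0).round(4),cv2.minEnclosingCircle((m[:,:2]*1000).astype(np.float32)), 'bore pts z30-60:',((w[:,2]>.03)&(w[:,2]<.06)&(np.hypot(w[:,0]-.4746,w[:,1]-.267)<.02)).sum())
print(robot.get_obs()['time'], close_job())
E
```

```text
t0 [0.4753 0.2678 0.1033] ((475.04425048828125, 267.1588439941406), 37.63154602050781) bore pts z30-60: 0
t9 [0.474  0.2672 0.1033] ((474.3314514160156, 267.1656799316406), 37.74602127075195) bore pts z30-60: 12
the job is handed in; nothing more can be done
26.75 None
```

The worn bush is out and standing in the tray. The drift is back in its own holder, the wheel is still on the block, and I handed the job in at 26.75 s.

- **Pressing:** I used the medium drift (24 mm handle, top at 155 mm). The bush moved at a steady push of about 12 N and came free after roughly 27 mm. The stop collar then landed softly on the hub and held about 22 N with no further movement.
- **Bush:** through the open bore, the depth readings show its top at about 43 mm, which is where it would be standing on the tray floor. I did not see it directly in the dark tray.
- **Wheel:** it is within about 1 mm of where it started, which is at the noise level of the measurement.
- **Drift:** it touched the bottom of its holder at the same height it was picked up from. Its top is back where it was to within the few millimetres the depth noise allows.
- **Camera disagreement:** the wrist and top cameras differed by about 2.5 mm in x, so I aligned the drift to the bore using the wrist view alone. No check failed.
- **Other things:** the rest of the bench looked undisturbed in the last picture, and the arm is clear of everything. I compared that by eye only.

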